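# Open the sprung gate of a microplate hotel and hold it wide

### The job

The plates in the microplate hotel on the bench are to be drawn out, so open its sprung gate for your colleague. Pinch the main catch until the gate springs ajar onto the safety catch, then pinch the safety catch so that the gate springs clear; take the gate by its upright pull bar, swing it on past its half-open detent until it stands wide, beyond a right angle from shut, and finish while still holding it there against its closing spring, with both catches let go. Leave the other things on the bench where they are.

Things in the scene. Friction and masses are not known exactly. Their poses are not given: they have to be found in the camera images.
- carrier: Microplate hotel: aluminium rack 116 deep x 152 wide x 200 mm high, white plates, fixed in a nest on the bench. Origin: centre of its underside, on the bench. x points from its front (gate) to its back, y to the left of one who faces its front, z up. Gate hinge: left front corner. On its flat top stand two like pinch catches: main at the right (pull bar's side), safety at the left (hinge side).
- gate (a joint): Gate angle, rad: 0 shut, 2.0 stop; opens clockwise seen from above, reach 160 mm. Spring 0.3 N m/rad, at rest at 0.35: pushes the shut gate out, pulls the open one back. Main catch squeezed: springs to 0.14, onto the safety catch; that squeezed: to 0.35. From 0.5 to 1.5 a roller check (detent), stays by itself at about 1.0, up to 4 N at the bar to pass; beyond, 3 N back: hold it.
- gate_grip (a point): Grip of the gate's pull bar: its free upright ends above the top rail in a plain round black sleeve, 16 mm across, 200 to 240 mm above the bench, open to a grasp from above. This point is on its axis, 222 mm above the bench, 148 mm from the hinge axis. Round, so the fingers may turn about it or go round with the gate.
- gate_hinge (a point): Point on the gate's upright hinge axis, 222 mm above the bench, at x -62, y +78 mm in the carrier's frame. Fixed. From here the pull bar lies towards -y of the carrier when shut, towards -x at a right angle (1.57 rad) and beyond that turns on towards +y.
- main_catch (a joint): Travel of the main catch's inner tab (the one nearer the middle of the top), m: 0 at rest, 0.011 at its stop; frees the gate at about 0.0045. Two upright black tabs facing each other along the carrier's y, each 5 thick, 20 wide (along x), from 203 to 237 mm above the bench, 46 mm over their outer faces. Pinched, each slides in up to 11 mm on its own 3 to 8 N spring; let go, it springs back.
- main_mid (a point): Midway between the main catch's two tabs at rest, 222 mm above the bench; in the carrier's frame at x +16, y -42 mm. Fixed. Pinch centred here to within 3 mm, down to about 28 mm over the tabs. Between the tabs of the one catch and those of the other 38 mm are free for a finger. A carrying bail lies folded flat (under 10 mm high) 17 mm and more behind the tabs.
- safety_catch (a joint): Travel of the safety catch's inner tab (the one nearer the middle of the top), m: 0 at rest, 0.011 at its stop. Same tabs, sizes and springs as the main catch. It has nothing to hold until the gate has sprung ajar; it frees the gate at about 0.0045 and springs back when let go.
- safety_mid (a point): Midway between the two tabs of the safety catch, 222 mm above the bench; in the carrier's frame at x +16, y +42 mm. Fixed.
- tube_rack: White rack of small tubes, 200 x 68 x 52 mm, right of the hotel; leave alone. Origin: centre of its underside.
- tip_box: Pipette tip box with clear lid, 122 x 84 x 75 mm, left of the hotel; leave alone. Origin: centre of its underside.
- spare_plate: White 96-well plate, 128 x 86 x 14 mm, in front and to the right of the hotel; leave alone. Origin: centre of its underside.
- reagent_bottle: Amber bottle, 56 mm across, 115 mm high, close to the right side of the hotel; leave alone. Origin: centre of its underside.
- diluent_bottle: White bottle, 68 mm across, 150 mm high, close to the left side of the hotel; leave alone. Origin: centre of its underside.
- pipette: Hand pipette lying on the bench, 235 mm long, 28 mm high, in front of the hotel beyond the sweep of the gate; leave alone. Origin: under its middle on the bench.

How it is judged:
By the outcome, as a careful person would: the job done as asked, in the order asked, and still so for the second after the job is handed in, while the arm keeps its last pose, push and grip.
It also fails if it takes over 54 s, if anything falls off the work surface, if the arm or the gripper's body presses on something with over 40 N, if the wrist force passes 120 N, or if a joint passes its speed limit or range.

### The arm

A 7-joint arm with a two-finger parallel gripper is mounted at the origin on the work surface. World frame = base frame: x ahead of the robot, y to its left, z up, the work surface at z = 0. Lengths are in m, angles in rad, forces in N, time in s.
With the tool pointing down it reaches from about 0.4 to 0.85 m from the base axis. Payload 10.4 kg.
Tool frame: the origin (TCP) lies at the very end of the fingers, on their centre line; the grasp point (between the pads) lies 19 mm behind it; z points along the fingers, y is the direction in which the jaws open and shut (so a half turn about z gives the same grasp; the last joint's range is limited). The gripper opens to 87 mm and grips with 3 to 60 N. Pads are 19 mm wide; open, the fingers measure 117 mm over their backs; the gripper's body (75 mm by 190 mm) begins 51 mm behind the grasp point.
Start: joints at [1.309, 0.332, -0.065, 1.46, 0.022, 1.35, -0.088], TCP at [0.148, -0.607, 0.191] pointing down, gripper open.
Joint ranges: [-2.6, 2.6], [-0.5, 2.12], [-1.47, 1.34], [0.16, 2.42], [-1.27, 4.41], [0.06, 2.06], [-2.6, 2.6]. Speed limits (rad/s): [2.22, 2.22, 2.79, 2.79, 3.14, 3.14, 3.14].

### API

Orientations are given as a unit quaternion [x, y, z, w].
In Python, from bench import r, eyes, job gives the robot as it stands. The module is installed in compiled form; this text tells all that it offers.
- The arm moves only by the tool play_rows, never from a script. Its argument "motion" is a list of rows, each a list of 7 numbers: the shift along the tool's x, y, z as a fraction of full scale, then the turn, a rotation vector about the tool's x, y, z as a fraction of full scale, then the opening in per cent of the stroke, from 0 (shut) to 100 (fully open). A call has 1 to 5 rows; each row is the pose to reach, as a shift and turn from the pose commanded when the call began, along the tool's axes at that moment; what a row does not reach only later rows make up. Full scale, the value 1, is 0.2 m for a shift and 90 degrees for a turn. A row lasts 1/8 s, in which the tool goes at most 62.5 mm and 10.7 degrees, less where a joint would pass 70% of its speed; a pose out of reach is approached as far as the arm can. A call with a number of a shift or a turn outside -1 to 1 is refused whole. A call with a gripper value outside its range is refused whole. The fingers move at their own pace and stop on an object; "squeeze" is the grip in N (left out, the last holds). Time passes only in rows, so rows that repeat a pose let the fingers close. It gives the time, the measured TCP pose, the force and the opening at its end, in the units of the state.
- r.read_state(): the state, without advancing time (a new reading comes with each control period).
- eyes.camera(name): name is "scene" or "top" or "wrist"; returns a dict with "image" (480x640x3 uint8, red, green, blue), "mtx" (3x3 intrinsics, pixels), "dist" ([k1, k2, p1, p2, k3] as OpenCV has them; the pictures are not rectified), "R" (3x3) and "t" (3): a world point X has camera coordinates R X + t. Camera axes: x right, y down, z forward; pixel columns grow to the right and rows downward; lengths in m; the calibration is good to about 2 mm. A picture is of the moment at which its call begins. There is no depth.
- job.close_job(): hands the job in, once; it reports no verdict.
Trained networks look in a picture, given as the dict that the camera call returned (one of the last four; its "shot" number tells which), for a name from the list of things; names that differ only in an ending like _2 or _b are one class to them, and where a whole thing is asked for, a point or a joint stands for the part that bears it (a point fixed in the world has none). Each returns a list of dicts, best first, with "p" (0 to 1); they miss things now and then, are a little off and sometimes report something else, mostly with a low value. They report only what shows in the picture. A call takes as long as a camera call.
- eyes.regions_of(picture, label): "region" (480x640 bool, what is visible of it) and "xy" ([column, row] in pixels, amid what is visible of it).
- eyes.landmark_of(picture, label): "xy" ([column, row] in pixels: a listed point, or the origin of a listed thing).
The state is a dict: "time": time; "joint_positions": joint angles; "joint_vel": joint speeds; "joint_torque": joint torques, N m; "ee_pos": TCP position; "eef_rot": TCP orientation; "ft_force": force on the tool from outside, world axes, zero at the start; "torque": the same for the moment, N m; "width": finger opening in m.
Only numpy, scipy, OpenCV 4.12 (cv2) and the standard library are available. Lean on these libraries where they do the work, as an engineer would, in place of code of your own. Each camera call takes 0.05 s, during which the arm holds its last target. There are 200 camera calls.

## Working session

There is one attempt and no reset: what is moved stays moved. The work goes in short steps, Python scripts to look and compute and a tool call to move; the robot and the scene stay as the last step left them, time stands still between calls to the robot, and variables do not carry over. Pictures are saved under pics/ and viewed, about 8 in all and at most 12, crops included, and the job is handed in when it is done.

Besides the shell and the picture viewer there is one more tool, called after "Emit:" as a command line: name --pt "numbers of a row" for each row, then --argument value for the rest. play_rows: Moves the arm, as the interface text tells. Shift numbers are shares of 0.2 m and turn numbers shares of 90 degrees, none past 1 either way. Its arguments: {"type":"object","properties":{"motion":{"type":"array","items":{"type":"array","items":{"type":"number"}}},"squeeze":{"type":"number"}},"required":["motion"]}

```bash
mkdir -p pics; cat > h.py <<'E'
import numpy as np, cv2
from scipy.spatial.transform import Rotation as Ro
from bench import r, eyes, job
def shot(n,f=None):
    c=eyes.camera(n)
    if f: cv2.imwrite('pics/'+f,c['image'][:,:,::-1])
    return c
def ray(c,xy):
    u=cv2.undistortPoints(np.array([[xy]],float),c['mtx'],np.array(c['dist'],float))[0,0]
    R=np.array(c['R']);t=np.array(c['t'])
    d=R.T@np.array([u[0],u[1],1.]);o=-R.T@t
    return o,d/np.linalg.norm(d)
def atz(c,xy,z):
    o,d=ray(c,xy);return o+d*(z-o[2])/d[2]
def proj(c,X):
    R=np.array(c['R']);return cv2.projectPoints(np.array(X,float).reshape(-1,3),cv2.Rodrigues(R)[0],np.array(c['t'],float),c['mtx'],np.array(c['dist'],float))[0][:,0]
def tri(rs):
    A=0;b=0
    for o,d in rs:
        P=np.eye(3)-np.outer(d,d);A=A+P;b=b+P@o
    return np.linalg.solve(A,b)
E
python3 - <<'E'
from h import *
s=r.read_state();print(s['time'],s['ee_pos'],s['eef_rot'],s['width'])
cs={n:shot(n,n+'0.png') for n in('scene','top')}
Z=dict(carrier=0,gate_grip=.222,gate_hinge=.222,main_mid=.222,safety_mid=.222,tube_rack=0,tip_box=0,spare_plate=0,reagent_bottle=0,diluent_bottle=0,pipette=0)
for k,z in Z.items():
    for n,c in cs.items():
        l=eyes.landmark_of(c,k)
        for q in l[:1]: print(k,n,round(q['p'],2),np.round(q['xy']),np.round(atz(c,q['xy'],z),3))
E
```

```text
0.0 [ 0.14769121 -0.60684644  0.18994324] [ 9.92880730e-01  1.19110547e-01 -1.34891645e-04 -7.17659667e-04] 0.08716602770901725
carrier scene 0.95 [310. 345.] [ 0.666 -0.123  0.   ]
carrier top 0.74 [386. 220.] [ 0.663 -0.129  0.   ]
gate_grip scene 0.75 [249. 314.] [ 0.583 -0.176  0.222]
gate_grip top 0.65 [423. 236.] [ 0.579 -0.172  0.222]
gate_hinge scene 0.88 [318. 267.] [ 0.629 -0.041  0.222]
gate_hinge top 0.75 [362. 214.] [ 0.628 -0.039  0.222]
main_mid scene 0.57 [288. 338.] [ 0.661 -0.17   0.222]
main_mid top 0.92 [422. 198.] [ 0.665 -0.173  0.222]
safety_mid scene 0.92 [331. 310.] [ 0.69  -0.091  0.222]
safety_mid top 0.81 [384. 187.] [ 0.69  -0.089  0.222]
tube_rack scene 0.87 [190. 406.] [ 0.541 -0.359  0.   ]
tube_rack top 0.64 [470. 265.] [ 0.542 -0.355  0.   ]
tip_box scene 0.94 [404. 267.] [0.739 0.14  0.   ]
tip_box top 0.91 [284. 190.] [0.746 0.147 0.   ]
spare_plate scene 0.93 [179. 310.] [ 0.391 -0.223  0.   ]
spare_plate top 0.91 [422. 322.] [ 0.39 -0.22  0.  ]
reagent_bottle scene 0.78 [247. 376.] [ 0.599 -0.248  0.   ]
reagent_bottle top 0.74 [434. 245.] [ 0.597 -0.257  0.   ]
diluent_bottle scene 0.61 [385. 316.] [0.762 0.02  0.   ]
diluent_bottle top 0.89 [328. 184.] [0.765 0.027 0.   ]
pipette scene 0.65 [251. 236.] [0.41  0.004 0.   ]
pipette top 0.69 [339. 313.] [ 0.415 -0.001  0.   ]
```

View images.

```bash
python3 - <<'E'
from h import *
from scipy.optimize import least_squares
M=dict(carrier=(0,0,0),gate_hinge=(-.062,.078,.222),main_mid=(.016,-.042,.222),safety_mid=(.016,.042,.222))
obs=[]
for n in('scene','top'):
    c=shot(n)
    for k,m in M.items():
        l=eyes.landmark_of(c,k)
        if l:obs.append((n,k,c,m,l[0]['xy']))
def W(p,m):
    c,s=np.cos(p[2]),np.sin(p[2]);return [p[0]+c*m[0]-s*m[1],p[1]+s*m[0]+c*m[1],m[2]]
f=lambda p:np.concatenate([proj(o[2],W(p,o[3]))[0]-o[4] for o in obs])
q=least_squares(f,[.665,-.126,-.31],loss='soft_l1',x_scale=[.01,.01,.1])
p=q.x;print(p,np.degrees(p[2]),np.round(f(p).reshape(-1,2),1).tolist())
for k,m in M.items():print(k,np.round(W(p,m),4))
a=cv2.imread('pics/scene0.png')[180:440,130:450];b=cv2.imread('pics/top0.png')[120:380,240:520]
cv2.imwrite('pics/v1.png',np.hstack([cv2.resize(a,(420,341)),cv2.resize(b,(367,341))]))
E
```

```text
[ 0.6643155  -0.1281123  -0.31206925] -17.880250957414212 [[-3.3, -0.5], [0.8, -2.4], [1.4, 1.2], [-0.9, 0.3], [-3.5, 1.5], [-1.5, 0.5], [3.9, -0.8], [1.5, -0.7]]
carrier [ 0.6643 -0.1281  0.    ]
gate_hinge [ 0.6293 -0.0348  0.222 ]
main_mid [ 0.6666 -0.173   0.222 ]
safety_mid [ 0.6924 -0.0931  0.222 ]
```

View pics/v1.png

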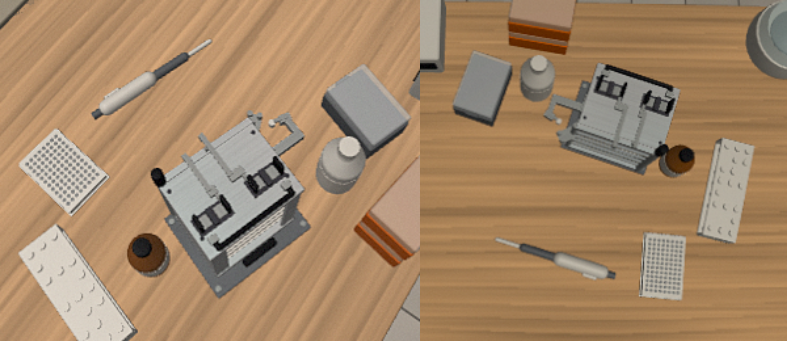

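The picture shows the hotel with both catches on its top (main at about (660,100), safety at (610,88) in the right half) and the black sleeve at (660,150). The network points agree with it, so I'll start the approach.

```bash
cat >> h.py <<'E'
MAIN=np.array([.6666,-.173]);SAFE=np.array([.6924,-.0931]);HINGE=np.array([.6293,-.0348]);YAW=-17.9
def go(p,yaw=YAW):
    s=r.read_state();R0=Ro.from_quat(s['eef_rot'])
    T=Ro.from_euler('z',yaw,degrees=True)*Ro.from_euler('x',180,degrees=True)
    sh=R0.inv().apply(np.array(p)-s['ee_pos'])/.2;rv=(R0.inv()*T).as_rotvec(degrees=True)/90
    print('pos',np.round(s['ee_pos'],4),'F',np.round(s['ft_force'],1),'w',round(s['width'],4),'t',round(s['time'],2));print('row',np.round(sh,3),np.round(rv,3))
E
python3 -c "
from h import *
go([.1477,-.6068,.36]);go([*MAIN,.36])"
```

```text
pos [ 0.1479 -0.6073  0.1908] F [ 0.3 -0.2  0.8] w 0.0876 t 1.7
row [-0.    -0.002 -0.846] [ 0.    -0.     0.351]
pos [ 0.1479 -0.6073  0.1908] F [ 0.3 -0.2  0.8] w 0.0876 t 1.7
row [ 3.034 -1.496 -0.846] [ 0.    -0.     0.351]
```

Emit:
play_rows --pt "0 0 -0.3 0 0 0.1 76" --pt "0 0 -0.6 0 0 0.2 76" --pt "0.2 -0.1 -0.85 0 0 0.35 76" --pt "0.6 -0.3 -0.85 0 0 0.35 76" --pt "1 -0.5 -0.85 0 0 0.35 76"

```text
time: 2.33
ee_pos: [0.2763, -0.4986, 0.361]
eef_rot: [0.988, -0.156, 0.001, 0.001]
ft_force: [0.8, -0.3, -0.8]
width: 0.0662
```

```bash
python3 -c "
from h import *
go([*MAIN,.36])"
```

```text
pos [ 0.2763 -0.4986  0.361 ] F [ 0.8 -0.3 -0.8] w 0.0662 t 2.33
row [ 1.357 -2.149  0.004] [ 0.001 -0.001 -0.   ]
```

Emit:
play_rows --pt "0.3 -0.4 0 0 0 0 76" --pt "0.5 -0.7 0 0 0 0 76" --pt "0.6 -1 0 0 0 0 76" --pt "0.6 -1 0 0 0 0 76" --pt "0.6 -1 0 0 0 0 76"

```text
time: 2.95
ee_pos: [0.4533, -0.3421, 0.3602]
eef_rot: [0.988, -0.151, 0.0, -0.001]
ft_force: [0.1, -0.2, 0.6]
width: 0.0655
```

```bash
python3 -c "
from h import *
go([*MAIN,.32])"
```

```text
pos [ 0.4533 -0.3421  0.3602] F [ 0.1 -0.2  0.6] w 0.0655 t 2.95
row [ 0.765 -1.126  0.203] [-0.001 -0.     0.005]
```

Emit:
play_rows --pt "0.3 -0.4 0 0 0 0 76" --pt "0.5 -0.7 0 0 0 0 76" --pt "0.75 -1 0 0 0 0 76" --pt "0.75 -1 0.2 0 0 0 76" --pt "0.75 -1 0.2 0 0 0 76"

```text
time: 3.58
ee_pos: [0.6555, -0.1988, 0.3161]
eef_rot: [0.988, -0.153, -0.003, -0.001]
ft_force: [-0.4, -0.9, -0.1]
width: 0.0661
```

```bash
python3 -c "
from h import *
go([*MAIN,.32])
c=shot('wrist','w1.png')
for k,z in dict(main_mid=.222,safety_mid=.222,gate_hinge=.222,gate_grip=.222,carrier=0).items():
    for q in eyes.landmark_of(c,k)[:1]: print(k,round(q['p'],2),np.round(q['xy']),np.round(atz(c,q['xy'],z),4))
for k in ('main_catch','safety_catch'):
    for q in eyes.regions_of(c,k)[:2]: print(k,round(q['p'],2),q['xy'],q['region'].sum())
print(proj(c,[[*MAIN,.222],[*SAFE,.222]]))
"
```

```text
pos [ 0.6555 -0.1988  0.3161] F [-0.4 -0.9 -0.1] w 0.0661 t 3.58
row [ 0.014 -0.14  -0.02 ] [-0.001  0.003  0.003]
main_mid 0.79 [287. 223.] [ 0.6669 -0.1724  0.222 ]
safety_mid 0.72 [189. 226.] [ 0.6909 -0.0906  0.222 ]
gate_grip 0.94 [316. 307.] [ 0.5834 -0.1721  0.222 ]
main_catch 0.81 [270.7, 244.8] 1285
main_catch 0.44 [290.4, 297.0] 1079
safety_catch 0.73 [216.8, 235.7] 1155
safety_catch 0.51 [118.8, 170.4] 4108
[[287.93097426 223.55116212]
 [190.67802328 223.08439186]]
```

View pics/w1.png

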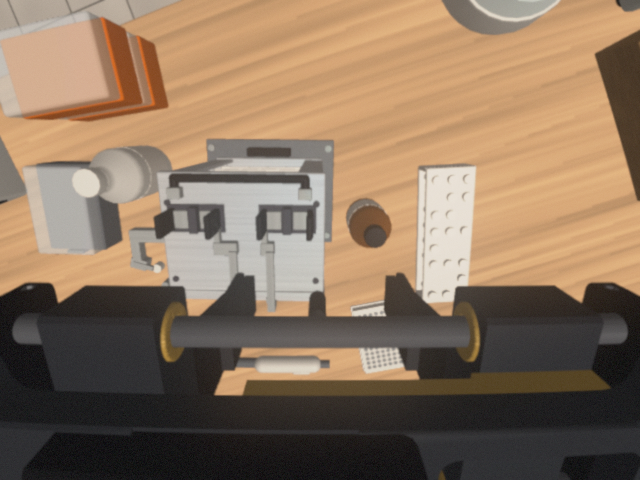

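The wrist view shows the main tabs at about (264,222) and (311,222). Their centre, 287, matches my estimate to within a pixel, so I'll go down with the fingers astride the catch.

Emit:
play_rows --pt "0.014 -0.14 0 0 0 0 76" --pt "0.014 -0.14 0 0 0 0 76" --pt "0.014 -0.14 0.1 0 0 0 76" --pt "0.014 -0.14 0.2 0 0 0 76" --pt "0.014 -0.14 0.2 0 0 0 76"

```text
time: 4.6
ee_pos: [0.6646, -0.1768, 0.2792]
eef_rot: [0.988, -0.155, -0.001, 0.0]
ft_force: [-0.2, -0.9, 0.7]
width: 0.0659
```

```bash
python3 -c "
from h import *
go([*MAIN,.207])"
```

```text
pos [ 0.6646 -0.1768  0.2792] F [-0.2 -0.9  0.7] w 0.0659 t 4.6
row [ 0.005 -0.022  0.361] [0.001 0.001 0.   ]
```

Emit:
play_rows --pt "0.005 -0.022 0.05 0 0 0 76" --pt "0.005 -0.022 0.15 0 0 0 76" --pt "0.005 -0.022 0.25 0 0 0 76" --pt "0.005 -0.022 0.36 0 0 0 76" --pt "0.005 -0.022 0.36 0 0 0 76"

```text
time: 5.22
ee_pos: [0.6674, -0.1716, 0.207]
eef_rot: [0.988, -0.155, -0.001, -0.0]
ft_force: [-0.0, -1.1, -0.1]
width: 0.0659
```

```bash
python3 -c "
from h import *
go([*MAIN,.207])"
```

```text
pos [ 0.6674 -0.1716  0.207 ] F [-0.  -1.1 -0.1] w 0.0659 t 5.22
row [-0.002  0.008 -0.   ] [0.    0.001 0.001]
```

Emit:
play_rows --pt "-0.002 0.007 0 0 0 0 60" --pt "-0.002 0.007 0 0 0 0 45" --pt "-0.002 0.007 0 0 0 0 33" --pt "-0.002 0.007 0 0 0 0 33" --pt "-0.002 0.007 0 0 0 0 33" --squeeze 25

```text
time: 5.85
ee_pos: [0.6672, -0.1729, 0.2083]
eef_rot: [0.988, -0.155, 0.0, 0.0]
ft_force: [-0.7, -0.0, -0.0]
width: 0.0303
```

```bash
cat > gate.py <<'E'
from h import *
def gate(names=('scene','top')):
    for n in names:
        c=shot(n)
        for q in eyes.landmark_of(c,'gate_grip')[:1]:
            g=atz(c,q['xy'],.222);d=g[:2]-HINGE
            a=np.radians(-90+YAW)-np.arctan2(d[1],d[0])
            print(n,round(q['p'],2),np.round(q['xy']),np.round(g,4),'rad',round((a+1)%(2*np.pi)-1,3),'r',round(np.hypot(*d),4))
E
python3 -c "
from gate import *
go([*MAIN,.207]);gate()"
```

```text
pos [ 0.6672 -0.1729  0.2083] F [-0.7 -0.  -0. ] w 0.0303 t 5.85
row [-0.003  0.001  0.007] [ 0.    -0.     0.001]
top 0.92 [422. 231.] [ 0.5913 -0.1708  0.222 ] rad -0.04 r 0.1412
```

Emit:
play_rows --pt "0 0 0 0 0 0 31" --pt "0 0 0 0 0 0 31" --pt "0 0 0 0 0 0 31"

```text
time: 6.42
ee_pos: [0.6672, -0.173, 0.2082]
eef_rot: [0.988, -0.155, 0.0, 0.0]
ft_force: [0.1, -0.2, 0.2]
width: 0.0266
```

```bash
python3 -c "
from gate import *
go([*MAIN,.207]);gate()
a=shot('scene')['image'][180:400,170:410,::-1];b=shot('top')['image'][140:300,320:480,::-1]
cv2.imwrite('pics/v3.png',np.hstack([cv2.resize(a,(436,400)),cv2.resize(b,(364,400))]))"
```

```text
pos [ 0.6672 -0.173   0.2082] F [ 0.1 -0.2  0.2] w 0.0266 t 6.42
row [-0.003  0.001  0.006] [ 0.    -0.     0.001]
top 0.91 [423. 233.] [ 0.5868 -0.1728  0.222 ] rad -0.014 r 0.1444
```

View pics/v3.png

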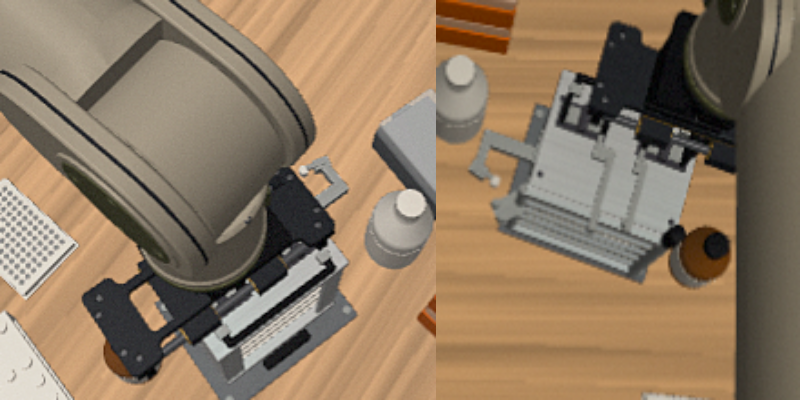

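```bash
python3 -c "
from gate import *
go([*MAIN,.207]);gate(('wrist','top'))
c=shot('wrist','w2.png')
print(proj(c,[[*MAIN,.222],[*SAFE,.222],[.584,-.176,.222],[.564,-.168,.222]]))"
```

```text
pos [ 0.6672 -0.173   0.2083] F [ 0.4  0.3 -0.4] w 0.0268 t 6.72
row [-0.003  0.001  0.006] [ 0.    -0.     0.001]
top 0.74 [425. 231.] [ 0.5904 -0.1769  0.222 ] rad -0.045 r 0.1474
[[321.23289535 277.36582416]
 [173.00282196 276.76507789]
 [365.58758102 391.06763664]
 [361.85711436 417.96021286]]
```

View pics/w2.png

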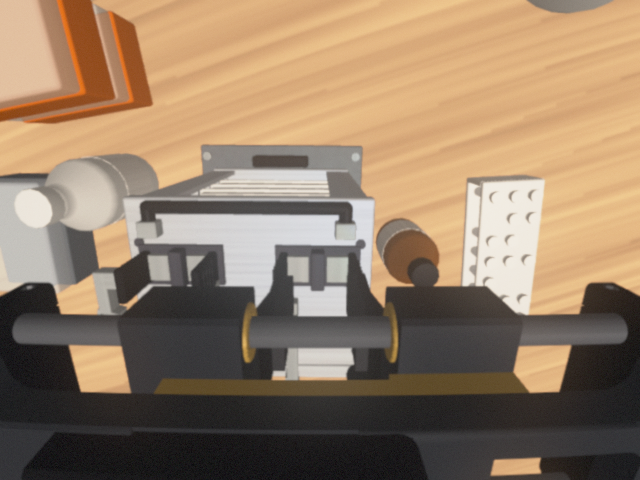

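```bash
python3 -c "
from h import *
a=cv2.imread('pics/w2.png')[225:385,100:420]
a=cv2.convertScaleAbs(a,alpha=1.8,beta=25)
cv2.imwrite('pics/v5.png',cv2.resize(a,(800,400),interpolation=cv2.INTER_CUBIC))"
```

```text
(no output)
```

View pics/v5.png

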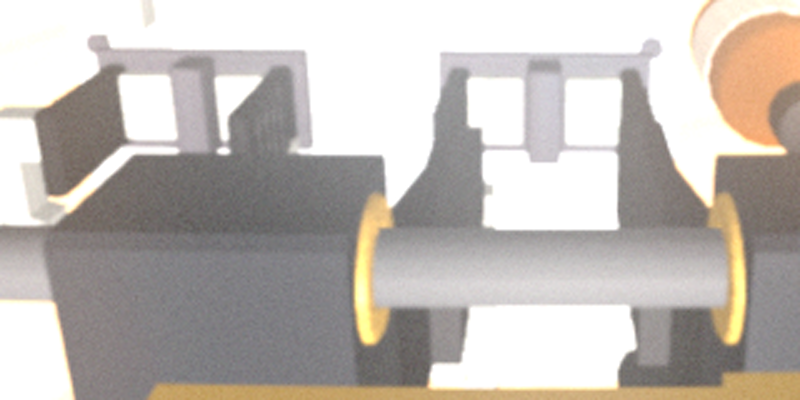

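```bash
python3 - <<'E'
from h import *
c=shot('wrist');s=r.read_state();R=Ro.from_quat(s['eef_rot'])
def pc(X): return np.round((proj(c,X)-[100,225])*2.5).astype(int)
print('cam',-np.array(c['R']).T@c['t'])
for z in(0,-.019,-.04):
  print('pad z',z,pc([s['ee_pos']+R.apply([x,y,z]) for y in(-.0134,.0134) for x in(-.0095,.0095)]).tolist())
Y=np.radians(YAW);Rc=np.array([[np.cos(Y),-np.sin(Y)],[np.sin(Y),np.cos(Y)]]);O=np.array([.6643,-.1281])
for nm,y0,t in(('safe rest',.042,.023),('main rest',-.042,.023),('main in',-.042,.0134)):
  for z in(.203,.237):
    print(nm,z,pc([[*(O+Rc@[.016+dx,y0+dy]),z] for dy in(t,-t) for dx in(-.01,.01)]).tolist())
E
```

```text
cam [ 0.74003924 -0.19561243  0.40268939]
pad z 0 [[497, 143], [495, 69], [607, 143], [609, 69]]
pad z -0.019 [[492, 177], [490, 97], [612, 177], [614, 97]]
pad z -0.04 [[485, 224], [483, 136], [620, 224], [622, 136]]
safe rest 0.203 [[128, 136], [116, 61], [308, 137], [302, 61]]
safe rest 0.237 [[56, 199], [40, 112], [266, 201], [257, 114]]
main rest 0.203 [[460, 138], [458, 62], [645, 138], [648, 62]]
main rest 0.237 [[444, 202], [441, 114], [662, 202], [666, 115]]
main in 0.203 [[499, 138], [497, 62], [606, 138], [608, 62]]
main in 0.237 [[490, 202], [488, 114], [616, 203], [619, 115]]
```

```bash
python3 - <<'E'
from h import *
c=shot('wrist');s=r.read_state();R=Ro.from_quat(s['eef_rot'])
for z in(0,-.019,-.04):
  print('w1 pad z',z,np.round(proj(c,[s['ee_pos']+R.apply([x,y,z]) for y in(-.033,.033) for x in(-.0095,.0095)])).tolist())
a=cv2.imread('pics/w1.png')[210:370,170:440]
a=cv2.convertScaleAbs(a,alpha=1.8,beta=25)
b=cv2.convertScaleAbs(c['image'][225:385,180:450,::-1],alpha=3.5,beta=10)
cv2.imwrite('pics/v6.png',np.vstack([cv2.resize(i,(506,300),interpolation=cv2.INTER_CUBIC) for i in(a,b)]))
E
```

```text
w1 pad z 0 [[266.0, 282.0], [265.0, 252.0], [375.0, 282.0], [377.0, 252.0]]
w1 pad z -0.019 [[261.0, 296.0], [260.0, 264.0], [380.0, 296.0], [382.0, 264.0]]
w1 pad z -0.04 [[255.0, 315.0], [253.0, 279.0], [387.0, 315.0], [390.0, 279.0]]
```

View pics/v6.png

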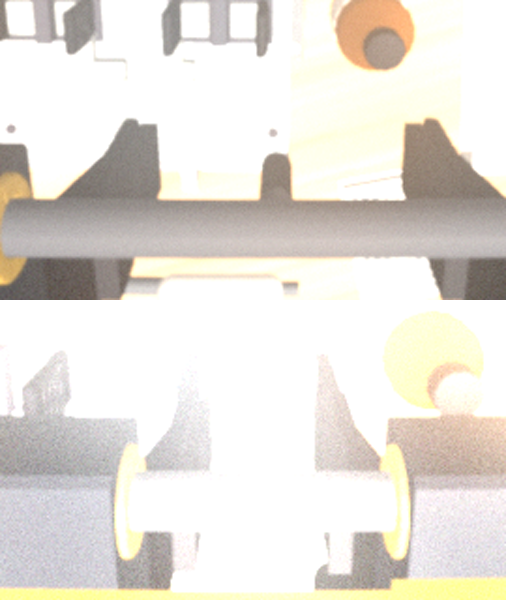

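The fingertips show at (254,276) in the first wrist view, where points about 35-40 mm behind the stated TCP should appear. The main tabs are still at rest, so the fingers probably closed above the tabs. I'll test this by opening and lowering carefully while watching the force.

Emit:
play_rows --pt "0 0 0 0 0 0 76" --pt "0 0 0 0 0 0 76" --pt "0 0 0.01 0 0 0 76" --pt "0 0 0.02 0 0 0 76" --pt "0 0 0.025 0 0 0 76"

```text
time: 7.7
ee_pos: [0.6671, -0.1729, 0.203]
eef_rot: [0.988, -0.155, -0.0, 0.0]
ft_force: [-0.3, 0.4, -0.0]
width: 0.064
```

Emit:
play_rows --pt "0 0 0.01 0 0 0 76" --pt "0 0 0.015 0 0 0 76" --pt "0 0 0.02 0 0 0 76" --pt "0 0 0.025 0 0 0 76"

```text
time: 8.2
ee_pos: [0.6672, -0.1729, 0.1982]
eef_rot: [0.988, -0.155, 0.0, 0.0]
ft_force: [0.6, 0.7, -0.2]
width: 0.0662
```

Emit:
play_rows --pt "0 0 0.02 0 0 0 76" --pt "0 0 0.04 0 0 0 76" --pt "0 0 0.06 0 0 0 76" --pt "0 0 0.08 0 0 0 76" --pt "0 0 0.08 0 0 0 76"

```text
time: 8.82
ee_pos: [0.667, -0.173, 0.1817]
eef_rot: [0.988, -0.155, -0.0, 0.0]
ft_force: [-0.1, -0.4, 0.6]
width: 0.0664
```

```bash
python3 - <<'E'
from h import *
go([*MAIN,.175])
c=shot('wrist')
a=cv2.convertScaleAbs(c['image'][210:410,140:440,::-1],alpha=1.8,beta=25)
cv2.imwrite('pics/v7.png',cv2.resize(a,(780,520),interpolation=cv2.INTER_CUBIC))
E
```

```text
pos [ 0.667  -0.173   0.1817] F [-0.1 -0.4  0.6] w 0.0664 t 8.82
row [-0.002  0.001  0.034] [0.    0.    0.001]
```

View pics/v7.png

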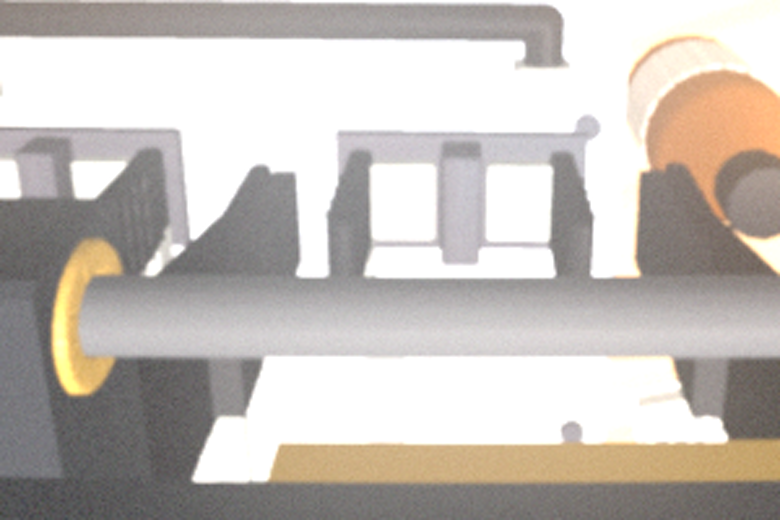

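The picture shows the fingers at columns 298 and 638, astride tabs at 330 and 592. So the real fingertips are about 37 mm short of the reported TCP. I'll allow for that, go a little lower and pinch.

Emit:
play_rows --pt "0 0 0.03 0 0 0 76" --pt "0 0.003 0.03 0 0 0 55" --pt "0 0.003 0.03 0 0 0 32" --pt "0 0.003 0.03 0 0 0 32" --pt "0 0.003 0.03 0 0 0 32" --squeeze 25

```text
time: 9.5
ee_pos: [0.6672, -0.1731, 0.1763]
eef_rot: [0.988, -0.155, 0.0, -0.0]
ft_force: [0.8, 0.9, -0.3]
width: 0.0348
```

Emit:
play_rows --pt "0 0 0 0 0 0 32" --pt "0 0 0 0 0 0 32" --pt "0 0 0 0 0 0 32"

```text
time: 9.88
ee_pos: [0.6671, -0.1735, 0.1763]
eef_rot: [0.988, -0.155, 0.0, 0.0]
ft_force: [1.5, 2.1, 0.2]
width: 0.0284
```

```bash
python3 -c "
from gate import *
go([*MAIN,.175]);gate(('top','wrist'))
c=shot('wrist');b=shot('top')['image'][140:300,320:480,::-1]
a=cv2.convertScaleAbs(c['image'][210:410,140:440,::-1],alpha=1.8,beta=25)
cv2.imwrite('pics/v8.png',np.hstack([cv2.resize(a,(450,300)),cv2.resize(b,(300,300))]))"
```

```text
pos [ 0.6671 -0.1735  0.1763] F [1.5 2.1 0.2] w 0.0284 t 9.88
row [-0.003 -0.002  0.007] [-0.    -0.     0.001]
top 0.9 [417. 243.] [ 0.5637 -0.1586  0.222 ] rad 0.175 r 0.1401
wrist 0.22 [404. 248.] [ 0.6817 -0.2175  0.222 ] rad -0.592 r 0.19
```

View pics/v8.png

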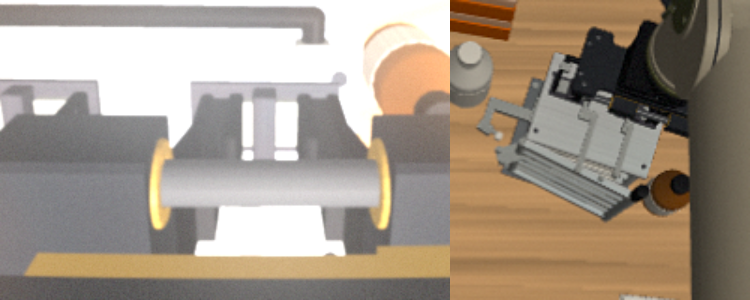

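The main catch worked: the tabs have moved in and the gate is ajar, with the sleeve now at about (417,243) in the top view. Next I'll release, lift, shift 84 mm to the safety catch and go down.

Emit:
play_rows --pt "0 0 0 0 0 0 76" --pt "0 0 0 0 0 0 76" --pt "0 0 0 0 0 0 76" --pt "0 0 -0.15 0 0 0 76" --pt "0 0 -0.3 0 0 0 76"

```text
time: 10.8
ee_pos: [0.6664, -0.1743, 0.2366]
eef_rot: [0.988, -0.155, -0.001, 0.0]
ft_force: [0.9, 0.5, 0.3]
width: 0.0642
```

```bash
python3 -c "
from h import *
go([*SAFE,.235])"
```

```text
pos [ 0.6664 -0.1743  0.2366] F [0.9 0.5 0.3] w 0.0642 t 10.8
row [-0.001 -0.426  0.008] [0.001 0.001 0.   ]
```

Emit:
play_rows --pt "0 -0.2 0 0 0 0 76" --pt "0 -0.425 0 0 0 0 76" --pt "0 -0.425 0 0 0 0 76" --pt "0 -0.425 0 0 0 0 76"

```text
time: 11.3
ee_pos: [0.6928, -0.0937, 0.236]
eef_rot: [0.988, -0.155, -0.0, 0.001]
ft_force: [-0.2, -1.2, -0.0]
width: 0.066
```

```bash
python3 -c "
from h import *
go([*SAFE,.176])
c=shot('wrist')
for q in eyes.landmark_of(c,'safety_mid')[:1]: print(round(q['p'],2),np.round(q['xy']),np.round(atz(c,q['xy'],.222),4))"
```

```text
pos [ 0.6928 -0.0937  0.236 ] F [-0.2 -1.2 -0. ] w 0.066 t 11.3
row [-0.003 -0.003  0.3  ] [0.001 0.    0.   ]
0.92 [316. 261.] [ 0.6926 -0.0903  0.222 ]
```

Emit:
play_rows --pt "-0.003 -0.008 0.08 0 0 0 76" --pt "-0.003 -0.008 0.16 0 0 0 76" --pt "-0.003 -0.008 0.24 0 0 0 76" --pt "-0.003 -0.008 0.3 0 0 0 76" --pt "-0.003 -0.008 0.3 0 0 0 76"

```text
time: 12.02
ee_pos: [0.6923, -0.091, 0.1748]
eef_rot: [0.988, -0.155, -0.001, 0.0]
ft_force: [0.0, -0.5, -0.3]
width: 0.0661
```

Emit:
play_rows --pt "0 0 0 0 0 0 55" --pt "0 0 0 0 0 0 32" --pt "0 0 0 0 0 0 32" --pt "0 0 0 0 0 0 32" --pt "0 0 0 0 0 0 32"

```text
time: 12.65
ee_pos: [0.6932, -0.091, 0.1768]
eef_rot: [0.988, -0.155, 0.001, 0.0]
ft_force: [0.3, -0.5, 4.1]
width: 0.0297
```

```bash
python3 -c "
from gate import *
go([*SAFE,.175]);gate(('top',))"
```

```text
pos [ 0.6932 -0.091   0.1768] F [ 0.3 -0.5  4.1] w 0.0297 t 12.65
row [-0.001  0.012  0.009] [-0.    -0.001  0.001]
top 0.98 [417. 250.] [ 0.5498 -0.1579  0.222 ] rad 0.261 r 0.1465
```

Emit:
play_rows --pt "0 0 0 0 0 0 31" --pt "0 0 0 0 0 0 31" --pt "0 0 0 0 0 0 31"

```text
time: 13.12
ee_pos: [0.6932, -0.0909, 0.1768]
eef_rot: [0.988, -0.155, 0.0, 0.0]
ft_force: [0.5, -0.4, 5.1]
width: 0.0271
```

```bash
python3 -c "
from gate import *
go([*SAFE,.175]);gate(('top','scene'))"
```

```text
pos [ 0.6932 -0.0909  0.1768] F [ 0.5 -0.4  5.1] w 0.0271 t 13.12
row [-0.001  0.012  0.009] [-0.    -0.001  0.001]
top 0.67 [416. 251.] [ 0.5471 -0.1552  0.222 ] rad 0.286 r 0.1457
scene 0.81 [240. 291.] [ 0.5442 -0.1526  0.222 ] rad 0.313 r 0.1453
```

The gate is clear on its spring at about 0.3 rad. I'll let go of the safety catch, lift off and move over the sleeve.

Emit:
play_rows --pt "0 0 0 0 0 0 76" --pt "0 0 0 0 0 0 76" --pt "0 0 0 0 0 0 76" --pt "0 0 -0.15 0 0 0 76" --pt "0 0 -0.33 0 0 0 76"

```text
time: 13.95
ee_pos: [0.6922, -0.0907, 0.2415]
eef_rot: [0.988, -0.155, -0.001, -0.0]
ft_force: [1.1, -1.0, 1.3]
width: 0.0637
```

```bash
python3 -c "
from h import *
go([.541,-.152,.245])"
```

```text
pos [ 0.6922 -0.0907  0.2415] F [ 1.1 -1.   1.3] w 0.0637 t 13.95
row [-0.626  0.523 -0.016] [0.    0.002 0.001]
```

Emit:
play_rows --pt "-0.25 0.2 -0.02 0 0 0 76" --pt "-0.5 0.4 -0.02 0 0 0 76" --pt "-0.63 0.52 -0.02 0 0 0 76" --pt "-0.63 0.52 -0.02 0 0 0 76" --pt "-0.63 0.52 -0.02 0 0 0 76"

```text
time: 14.58
ee_pos: [0.5415, -0.1508, 0.246]
eef_rot: [0.988, -0.155, -0.0, -0.0]
ft_force: [1.0, 0.7, 0.7]
width: 0.0662
```

```bash
python3 -c "
from gate import *
go([.541,-.152,.182]);gate(('wrist','scene','top'))
c=shot('wrist','w9.png');print(proj(c,[[.541,-.152,.222]]))
a=cv2.convertScaleAbs(c['image'][150:450,100:540,::-1],alpha=1.6,beta=20)
cv2.imwrite('pics/v9.png',cv2.resize(a,(660,450)))"
```

```text
pos [ 0.5415 -0.1508  0.246 ] F [1.  0.7 0.7] w 0.0662 t 14.57
row [-0.     0.007  0.32 ] [-0.     0.     0.001]
wrist 0.8 [318. 254.] [ 0.5418 -0.1491  0.222 ] rad 0.341 r 0.1439
scene 0.88 [240. 292.] [ 0.5455 -0.1545  0.222 ] rad 0.298 r 0.1461
top 0.71 [411. 251.] [ 0.5469 -0.1446  0.222 ] rad 0.331 r 0.1373
[[322.71727357 254.56537967]]
```

View pics/v9.png

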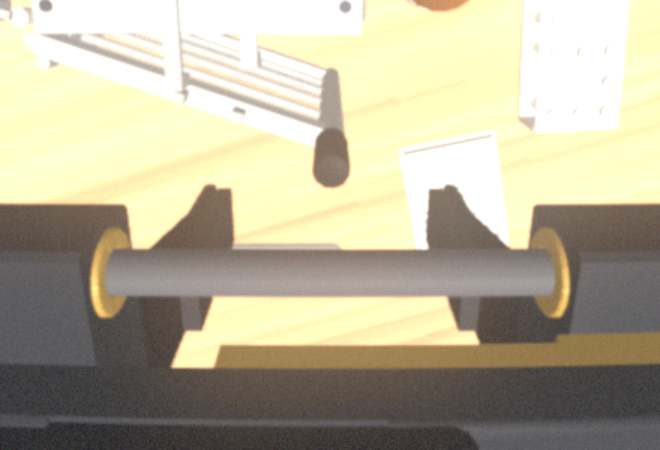

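The wrist view shows the sleeve top at crop (332,168), with the fingers at columns 232 and 428 centred on it. I'll go down and grasp.

Emit:
play_rows --pt "0.0 0 0.1 0 0 0 76" --pt "0.0 0 0.2 0 0 0 76" --pt "0.0 0 0.32 0 0 0 76" --pt "0.0 0 0.32 0 0 0 76"

```text
time: 15.42
ee_pos: [0.5402, -0.151, 0.1806]
eef_rot: [0.988, -0.155, -0.002, -0.0]
ft_force: [-0.2, 0.1, 1.1]
width: 0.066
```

Emit:
play_rows --pt "0 0 0 0 0 0 40" --pt "0 0 0 0 0 0 10" --pt "0 0 0 0 0 0 5" --pt "0 0 0 0 0 0 5" --pt "0 0 0 0 0 0 5" --squeeze 30

```text
time: 16.05
ee_pos: [0.5412, -0.1513, 0.1823]
eef_rot: [0.988, -0.155, 0.0, 0.0]
ft_force: [0.2, -0.2, 0.7]
width: 0.0241
```

Emit:
play_rows --pt "0 0 0 0 0 0 5" --pt "0 0 0 0 0 0 5"

```text
time: 16.3
ee_pos: [0.5413, -0.1512, 0.1823]
eef_rot: [0.988, -0.155, 0.0, -0.0]
ft_force: [1.0, 0.8, 0.1]
width: 0.0152
```

```bash
python3 - <<'E'
from h import *
s=r.read_state();p=np.array(s['ee_pos'][:2]);d=p-HINGE;rad=np.hypot(*d);a0=np.radians(-107.9)-np.arctan2(d[1],d[0])
print(rad,a0,s['width'],s['ft_force'])
R0=Ro.from_quat(s['eef_rot'])
for a in np.arange(.3,2.0,.1):
    th=np.radians(-107.9)-a;q=HINGE+rad*np.array([np.cos(th),np.sin(th)])
    print(round(a,2),np.round(q,3),np.round(R0.inv().apply([*(q-p),0])/.2,3)[:2])
E
```

```text
0.14594766912590768 0.335002254610111 0.015164165374439561 [0.99249    0.82722548 0.05776498]
0.3 [ 0.545 -0.154] [0.024 0.008]
0.4 [ 0.534 -0.145] [-0.044 -0.017]
0.5 [ 0.523 -0.135] [-0.11  -0.049]
0.6 [ 0.514 -0.124] [-0.172 -0.087]
0.7 [ 0.506 -0.112] [-0.23  -0.131]
0.8 [ 0.498 -0.099] [-0.283 -0.181]
0.9 [ 0.493 -0.086] [-0.331 -0.236]
1.0 [ 0.488 -0.072] [-0.374 -0.295]
1.1 [ 0.485 -0.058] [-0.41  -0.359]
1.2 [ 0.484 -0.043] [-0.44  -0.425]
1.3 [ 0.483 -0.029] [-0.462 -0.495]
1.4 [ 0.485 -0.014] [-0.478 -0.566]
1.5 [0.488 0.   ] [-0.487 -0.638]
1.6 [0.492 0.014] [-0.488 -0.711]
1.7 [0.497 0.028] [-0.483 -0.784]
1.8 [0.504 0.04 ] [-0.469 -0.856]
1.9 [0.512 0.053] [-0.449 -0.926]
```

The sleeve is gripped: the opening is 15.2 mm and the sleeve is 16 mm across. I'll swing it along the arc.

Emit:
play_rows --pt "-0.044 -0.017 0 0 0 0 5" --pt "-0.11 -0.049 0 0 0 0 5" --pt "-0.172 -0.087 0 0 0 0 5" --pt "-0.23 -0.131 0 0 0 0 5" --pt "-0.283 -0.181 0 0 0 0 5"

```text
time: 16.92
ee_pos: [0.496, -0.1009, 0.1821]
eef_rot: [0.988, -0.156, -0.001, 0.002]
ft_force: [-4.4, -7.0, 1.8]
width: 0.0152
```

```bash
cat > arc.py <<'E'
from gate import *
s=r.read_state();p=np.array(s['ee_pos'][:2]);d=p-HINGE;rad=.147;a0=np.radians(-107.9)-np.arctan2(d[1],d[0])
print(np.hypot(*d),a0%6.283,s['width'],s['ft_force'],s['ee_pos'][2],s['time'])
R0=Ro.from_quat(s['eef_rot'])
for a in np.arange(a0%6.283//.1*.1,2.0,.1)[:9]:
    th=np.radians(-107.9)-a;q=HINGE+rad*np.array([np.cos(th),np.sin(th)])
    print(round(a,2),np.round(R0.inv().apply([*(q-p),0])/.2,3)[:2])
E
python3 arc.py; python3 -c "
from gate import *
gate()"
```

```text
0.14881321920547186 0.7978341757210181 0.01515423732722649 [-4.35098754 -7.02979666  1.79349762] 0.18209968440172186 16.925
0.7 [0.059 0.043]
0.8 [ 0.005 -0.007]
0.9 [-0.043 -0.063]
1.0 [-0.086 -0.122]
1.1 [-0.123 -0.186]
1.2 [-0.153 -0.253]
1.3 [-0.176 -0.323]
1.4 [-0.192 -0.394]
1.5 [-0.201 -0.467]
scene 0.62 [236. 256.] [ 0.4976 -0.1065  0.222 ] rad 0.76 r 0.1499
```

Emit:
play_rows --pt "-0.043 -0.063 0 0 0 0 5" --pt "-0.086 -0.122 0 0 0 0 5" --pt "-0.123 -0.186 0 0 0 0 5" --pt "-0.153 -0.253 0 0 0 0 5" --pt "-0.176 -0.323 0 0 0 0 5"

```text
time: 17.75
ee_pos: [0.4811, -0.0285, 0.1818]
eef_rot: [0.988, -0.156, -0.002, 0.002]
ft_force: [-9.9, -7.3, 4.9]
width: 0.0151
```

```bash
python3 arc.py
```

```text
0.14830969256922724 1.3006202453206912 0.01512735956722342 [-9.85808085 -7.29049222  4.8515705 ] 0.181814165055467 17.75
1.3 [ 0.006 -0.001]
1.4 [-0.01  -0.073]
1.5 [-0.019 -0.146]
1.6 [-0.02  -0.219]
1.7 [-0.014 -0.292]
1.8 [-0.001 -0.365]
1.9 [ 0.019 -0.435]
```

Emit:
play_rows --pt "-0.016 -0.073 0 0 0 0 5" --pt "-0.026 -0.146 0 0 0 0 5" --pt "-0.028 -0.219 0 0 0 0 5" --pt "-0.022 -0.292 0 0 0 0 5" --pt "-0.012 -0.365 0 0 0 0 5"

```text
time: 18.38
ee_pos: [0.5024, 0.0426, 0.1817]
eef_rot: [0.988, -0.155, -0.002, 0.001]
ft_force: [-4.2, -4.4, 0.0]
width: 0.0151
```

Emit:
play_rows --pt "0 0 0 0 0 0 5" --pt "0 0 0 0 0 0 5"

```text
time: 18.62
ee_pos: [0.5025, 0.0429, 0.1817]
eef_rot: [0.988, -0.155, -0.002, 0.001]
ft_force: [-7.1, -1.3, 1.3]
width: 0.0155
```

```bash
python3 arc.py; python3 -c "
from gate import *
gate()
a=shot('scene')['image'][150:400,150:430,::-1];b=shot('top')['image'][140:340,280:480,::-1]
cv2.imwrite('pics/v10.png',np.hstack([cv2.resize(a,(420,375)),cv2.resize(b,(375,375))]))"
```

```text
0.14871488234720284 1.8080270898920636 0.015516023071737361 [-7.12000054 -1.30107546  1.30168172] 0.1816764546630514 18.625
1.8 [0.007 0.008]
1.9 [ 0.027 -0.063]
scene 0.9 [291. 200.] [0.5101 0.0406 0.222 ] rad 1.822 r 0.141
```

View pics/v10.png

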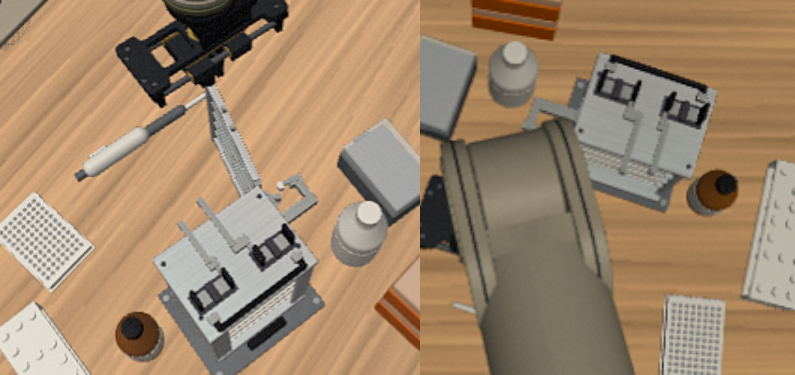

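```bash
python3 -c "
from h import *
print(job.close_job())"
```

```text
the job is handed in; nothing more can be done
None
```

The gate stands wide open at about 1.8 rad, past a right angle. The gripper is still holding it by the sleeve against its closing spring, and both catches are let go. I handed the job in at about 19 s of the 54 s allowed; no verdict was reported.

- **Order of work:** I pinched the main catch and the gate sprang ajar. I let go, then pinched the safety catch, and the gate sprang clear to about 0.3 rad. I let go again, gripped the sleeve and swung the gate on past its detent.
- **Failed first pinch:** The fingertips turned out to be about 37 mm short of the reported TCP, so my first pinch closed in the air above the main tabs. The wrist picture showed this, so I went lower and the second pinch worked.
- **Last checks:**
  - The arm's position gives 1.81 rad and the scene camera 1.82 rad. The camera put the grip 141 mm from the hinge, against the known 148 mm. The top camera did not report the grip because the arm was in its way.
  - The gripper opening was 15.5 mm on the 16 mm sleeve, and the wrist force was about 7 N.
  - In the last pictures the catches look at rest. The plate, tube rack, tip box and both bottles look undisturbed by eye. The pipette also looks in place, though part of it was hidden by the gripper and the arm.

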